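# Slide the full stock box onto the scale

## Task

Of the three look-alike closed cardboard boxes on the plywood riser, one is still full and heavy and the other two are nearly empty. Push against them to feel which is the full one, and slide that one across until it stands wholly on the plate of the scale behind; leave the two light ones standing on the riser, clear of the scale, and never put a light one on the scale. Keep the boxes flat: do not lift or tip them, as their bottoms are weak, and leave the things around alone.

Things in the scene. Friction and masses are not known exactly. Their poses are not given: they have to be found in the camera images.
- riser: low plywood platform on the bench, 190 (x) x 440 (y) x 60 mm high, the boxes stand on it in a row along its y. Origin at the centre of its underside, on the bench; its x axis points away from the robot towards the scale, its y axis along the row
- plate_top (a point): centre of the upper face of the bench scale's flat steel plate, 180 (x) x 400 (y) mm, level with the riser's top (0.5 mm lower) and parallel to it, 4 mm beyond its far (+x) edge. Axes as the riser's. A low sloping display console, no more than 25 mm above the plate, adjoins its far edge
- plate (a joint): how far the scale's plate has sunk, m: 0 unloaded, about 0.002 under a light box, 0.0055 to 0.008 under the full one
- box_a: closed brown cardboard box, 64 x 64 mm and 57 mm tall with a pale paper tape strip over the lid; one of three that look alike. Origin at the centre of its underside, z up, sides along its x and y. The full one weighs 0.7 to 1 kg, an empty one 0.2 to 0.25 kg; which is full changes from run to run
- box_b: closed brown cardboard box, 64 x 64 mm and 57 mm tall with a pale paper tape strip over the lid; one of three that look alike. Origin at the centre of its underside, z up, sides along its x and y. The full one weighs 0.7 to 1 kg, an empty one 0.2 to 0.25 kg; which is full changes from run to run
- box_c: closed brown cardboard box, 64 x 64 mm and 57 mm tall with a pale paper tape strip over the lid; one of three that look alike. Origin at the centre of its underside, z up, sides along its x and y. The full one weighs 0.7 to 1 kg, an empty one 0.2 to 0.25 kg; which is full changes from run to run
- jar: bystander: jar with a black cap on the bench, 60 mm across, 85 mm tall, origin at the centre of its underside
- spray: bystander: plain aluminium can on the bench, 52 mm across, 160 mm tall, origin at the centre of its underside
- tape: bystander: roll core (grey ring) on the bench, 90 mm across, 25 mm tall, origin at the centre of its underside
- screwdriver: bystander: screwdriver lying on the bench along its x axis, origin under its middle

How it is judged:
At the end, for the whole second after the job is handed in: The full box stands flat and wholly on the plate (centre within 56 mm in x, 166 mm in y of the plate's), sunk over 5.1 mm; the light boxes stand flat on the riser, centres at most 66 mm from its middle towards the scale, 95 mm towards the robot, 220 mm sideways; all at rest (value of joint plate above 0.0051 m and (((x of box_a in the frame of plate_top between -0.056 and 0.056 m and y of box_a in the frame of plate_top between -0.166 and 0.166 m and z of box_a in the frame of plate_top between -0.004 and 0.006 m and angle between box_a's own z axis and vertical below 0.08 rad) and (x of box_b in the frame of riser between -0.095 and 0.066 m and y of box_b in the frame of riser between -0.22 and 0.22 m and z of box_b in the frame of riser between 0.055 and 0.066 m and angle between box_b's own z axis and vertical below 0.08 rad) and (x of box_c in the frame of riser between -0.095 and 0.066 m and y of box_c in the frame of riser between -0.22 and 0.22 m and z of box_c in the frame of riser between 0.055 and 0.066 m and angle between box_c's own z axis and vertical below 0.08 rad)) or ((x of box_b in the frame of plate_top between -0.056 and 0.056 m and y of box_b in the frame of plate_top between -0.166 and 0.166 m and z of box_b in the frame of plate_top between -0.004 and 0.006 m and angle between box_b's own z axis and vertical below 0.08 rad) and (x of box_a in the frame of riser between -0.095 and 0.066 m and y of box_a in the frame of riser between -0.22 and 0.22 m and z of box_a in the frame of riser between 0.055 and 0.066 m and angle between box_a's own z axis and vertical below 0.08 rad) and (x of box_c in the frame of riser between -0.095 and 0.066 m and y of box_c in the frame of riser between -0.22 and 0.22 m and z of box_c in the frame of riser between 0.055 and 0.066 m and angle between box_c's own z axis and vertical below 0.08 rad)) or ((x of box_c in the frame of plate_top between -0.056 and 0.056 m and y of box_c in the frame of plate_top between -0.166 and 0.166 m and z of box_c in the frame of plate_top between -0.004 and 0.006 m and angle between box_c's own z axis and vertical below 0.08 rad) and (x of box_a in the frame of riser between -0.095 and 0.066 m and y of box_a in the frame of riser between -0.22 and 0.22 m and z of box_a in the frame of riser between 0.055 and 0.066 m and angle between box_a's own z axis and vertical below 0.08 rad) and (x of box_b in the frame of riser between -0.095 and 0.066 m and y of box_b in the frame of riser between -0.22 and 0.22 m and z of box_b in the frame of riser between 0.055 and 0.066 m and angle between box_b's own z axis and vertical below 0.08 rad))) and linear speed of each of box_a, box_b, box_c below 0.02 m/s); the robot touches nothing.
It fails at once if a light box is left standing on the scale's plate (box flat and still on it, let go, plate at rest and down less than 4.5 mm) ((x of box_a in the frame of plate_top between -0.045 and 0.1 m and z of box_a in the frame of plate_top between -0.002 and 0.0015 m and angle between box_a's own z axis and vertical below 0.015 rad and contact force between the fingers and box_a below 0.05 N and velocity of joint plate between -0.003 and 0.003 m/s and value of joint plate below 0.0045 m and linear speed of box_a below 0.01 m/s) or (x of box_b in the frame of plate_top between -0.045 and 0.1 m and z of box_b in the frame of plate_top between -0.002 and 0.0015 m and angle between box_b's own z axis and vertical below 0.015 rad and contact force between the fingers and box_b below 0.05 N and velocity of joint plate between -0.003 and 0.003 m/s and value of joint plate below 0.0045 m and linear speed of box_b below 0.01 m/s) or (x of box_c in the frame of plate_top between -0.045 and 0.1 m and z of box_c in the frame of plate_top between -0.002 and 0.0015 m and angle between box_c's own z axis and vertical below 0.015 rad and contact force between the fingers and box_c below 0.05 N and velocity of joint plate between -0.003 and 0.003 m/s and value of joint plate below 0.0045 m and linear speed of box_c below 0.01 m/s)).
It fails at once if a box is lifted more than 15 mm or tipped more than 20 degrees (z of any of box_a, box_b, box_c in the frame of riser above 0.075 m or angle between any of box_a, box_b, box_c's own z axis and vertical above 0.35 rad).
It fails at once if the jar, spray can, tape roll or screwdriver is moved more than 25 mm (distance of any of jar, spray, tape, screwdriver from where it was at the start of the episode above 0.025 m).
It also fails if it takes over 54 s, if anything falls off the work surface, if the arm or the gripper's body presses on something with over 40 N, if the wrist force passes 120 N, or if a joint passes its speed limit or range.

## Robot

A 6-joint arm with a two-finger parallel gripper is mounted at the origin on the work surface. World frame = base frame: x ahead of the robot, y to its left, z up, the work surface at z = 0. Lengths are in m, angles in rad, forces in N, time in s.
With the tool pointing down it reaches from about 0.35 to 0.8 m from the base axis. Payload 7.3 kg.
Tool frame: the origin (TCP) lies on the centre line of the jaws, within the pads' length; the fingertips stand 11 mm ahead of it and the grasp point (between the pads) lies 8 mm behind it; z points along the fingers, y is the line along which they close (so a half turn about z gives the same grasp; the last joint's range is limited). The gripper opens to 85 mm and grips with 20 to 120 N. Pads are 22 mm wide; open, the fingers measure 114 mm over their backs; the gripper's body (76 mm by 85 mm) begins 54 mm behind the grasp point. The pads swing forward as they close: fully open they stand 13 mm farther back than shut.
Start: joints at [1.173, 0.342, 1.524, -0, 1.275, -0.146], TCP at [0.131, 0.508, 0.242] pointing down, gripper open.
Joint ranges: [-2.53, 2.53], [-0.77, 2.02], [0.04, 2.7], [-1, 4.14], [0.28, 2.66], [-3.11, 3.11]. Speed limits (rad/s): [2.57, 2.57, 3.14, 3.14, 3.14, 3.14].

## Interface

Orientations are given as a rotation vector (axis times angle).
In Python, from plant import robot gives the robot as it stands.
- The arm moves only by the tool move_arm, never from a script. Its argument "commands" is one flat list of numbers, 6 for each row, row after row: the shift along the tool's x, y, z normalised to -1 to 1, where 1 is 50 mm, then the turn, a rotation vector about the tool's x, y, z normalised to -1 to 1, where 1 is 5 degrees. A call has 1 to 5 rows; each row shifts and turns the commanded pose from where the row before left it, along the tool's axes as they then stand; what a row does not reach is not made up. A row lasts 1/10 s, in which the tool goes at most 50 mm and 8.59 degrees, less where a joint would pass 70% of its speed; a pose out of reach is approached as far as the arm can. A call with a number of a shift or a turn outside -1 to 1 is refused whole. A call with a gripper value outside its range is refused whole. "fingers" is the opening, from -1 (shut) to 1 (fully open), set as the call begins (left out, the last holds). The fingers move at their own pace and stop on an object; "newtons" is the grip in N (left out, the last holds). Time passes only in rows, so rows that do not move let the fingers close. It gives the time, the measured TCP pose, the force, the opening and the grip force at its end, in the units of the state.
- robot.state(): the state, without advancing time (a new reading comes with each control period).
- robot.camera(name): name is "side" or "top"; returns a dict with "pixels" (400x640x3 uint8, red, green, blue), "fx", "fy", "cx", "cy" (pixels), "extrinsics" (4x4, takes a point from camera to world coordinates). Camera axes: x right, y up, looking along -z (the intrinsics and any distortion apply to the point x, -y, -z); pixel columns grow to the right and rows downward; lengths in m; the calibration is good to about 2 mm. A picture is of the moment at which its call begins. There is no depth.
- robot.job_done(): hands the job in; it is judged then, once.
The state is a dict: "time": time; "joints": joint angles; "qvel": joint speeds; "joint_torque": joint torques, N m; "eef_pos": TCP position; "orientation": TCP orientation; "force": force on the tool from outside, world axes, zero at the start; "moment": the same for the moment, N m; "gripper_width": finger opening in m; "grasp_force": force on a finger pad.
Only numpy, scipy, OpenCV 4.12 (cv2) and the standard library are available. Lean on these libraries where they do the work, as an engineer would, in place of code of your own. Each camera call takes 0.05 s, during which the arm holds its last target. There are 200 camera calls.

## Working session

There is one attempt and no reset: what is moved stays moved. The work goes in short steps, Python scripts to look and compute and a tool call to move; the robot and the scene stay as the last step left them, time stands still between calls to the robot, and variables do not carry over. Pictures are saved under pics/ and viewed, at most 10 in all, crops included, and the job is handed in when it is done.

Besides the shell and the picture viewer there is one more tool, called after ">>>" by a JSON object that holds its "method" and its "body", one argument or row to a line. move_arm: Moves the arm, as the interface text tells. Its arguments: {"type":"object","properties":{"commands":{"type":"array"},"fingers":{"type":"number"},"newtons":{"type":"number"}},"required":["commands"]}

```bash
mkdir -p pics
cat > h.py <<'E'
import numpy as np, cv2
from plant import robot
def ray(c,u,v):
    E=np.array(c["extrinsics"]); d=np.array([(u-c["cx"])/c["fx"],-(v-c["cy"])/c["fy"],-1.])
    return E[:3,3],E[:3,:3]@d
def onz(c,u,v,z):
    o,d=ray(c,u,v); return o+d*(z-o[2])/d[2]
def tri(a,pa,b,pb):
    o1,d1=ray(a,*pa);o2,d2=ray(b,*pb)
    s=np.linalg.lstsq(np.c_[d1,-d2],o2-o1,rcond=None)[0]
    p,q=o1+s[0]*d1,o2+s[1]*d2
    return (p+q)/2,np.linalg.norm(p-q)
def proj(c,p):
    E=np.array(c["extrinsics"]); q=E[:3,:3].T@(np.array(p)-E[:3,3])
    return c["cx"]+c["fx"]*q[0]/-q[2], c["cy"]-c["fy"]*q[1]/-q[2]
E
python3 - <<'E'
from h import *
for n in("top","side"):
    c=robot.camera(n); cv2.imwrite(f"pics/{n}0.png",c["pixels"][:,:,::-1]); print(n,[k for k in c],c["fx"],c["cx"],c["cy"],np.round(c["extrinsics"],3).tolist())
    import pickle; pickle.dump(c,open(f"{n}0.pkl","wb"))
print(robot.state())
E
```

```text
top ['pixels', 'fx', 'fy', 'cx', 'cy', 'extrinsics'] 367.19888221741826 317.7385363428522 200.0310365055352 [[0.021, 0.989, -0.148, 0.394], [-1.0, 0.023, 0.01, 0.027], [0.013, 0.148, 0.989, 1.079], [0.0, 0.0, 0.0, 1.0]]
side ['pixels', 'fx', 'fy', 'cx', 'cy', 'extrinsics'] 507.477030574659 331.653595743688 203.84625627245396 [[0.68, 0.382, -0.626, -0.259], [-0.733, 0.366, -0.573, -0.696], [0.01, 0.849, 0.529, 0.723], [0.0, 0.0, 0.0, 1.0]]
{'time': 0.1, 'joints': array([ 1.17297128e+00,  3.42602677e-01,  1.52488808e+00, -1.21104876e-05,
        1.27541599e+00, -1.45976729e-01]), 'qvel': array([ 0.00108677, -0.0006662 , -0.001597  ,  0.0006517 , -0.00040543,
       -0.00109204]), 'joint_torque': array([ 1.99088383e-03, -4.34442651e+01, -2.46493542e+01, -1.95069479e-04,
        4.60477706e-03,  1.99077363e-05]), 'eef_pos': array([0.13066661, 0.50813527, 0.24173326]), 'orientation': array([-3.94509232e-01, -3.11637862e+00,  1.99300106e-03]), 'force': array([ 0.11902047, -0.46740044, -0.09199074]), 'moment': array([ 0.08257669,  0.0112012 , -0.01260529]), 'grasp_force': 0.0, 'gripper_width': 0.08551335682982122}
```

View pics/top0.png

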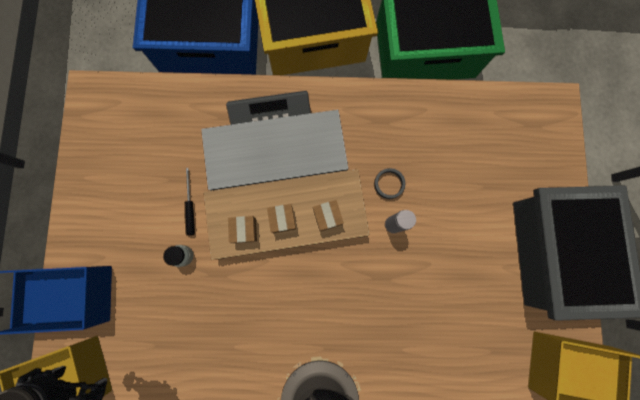

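View pics/side0.png

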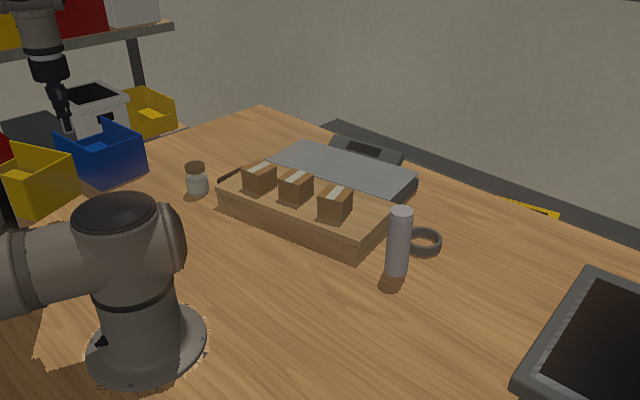

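The top view shows the plate at about (203–347, 112–188) and the riser at (206–367, 172–260). The boxes are at (242,229), (281,219) and (328,215), the screwdriver and jar are to the left, and the can and ring to the right. In the side view the boxes' tape strips are at (259,168), (297,177) and (336,191). Next I measure them.

```bash
cat > meas.py <<'E'
from h import *
def masks(c,n):
    im=c["pixels"]; hsv=cv2.cvtColor(im,cv2.COLOR_RGB2HSV)
    lo,hi=((215,190,355,255) if n=="top" else (235,155,365,215))[0:2],((0,0))
    return im,hsv
def comps(m,amin):
    n,l,s,ce=cv2.connectedComponentsWithStats(m.astype(np.uint8))
    return [(s[i].tolist(),ce[i],l==i) for i in range(1,n) if s[i,4]>=amin]
def quad(m):
    cs=cv2.findContours(m.astype(np.uint8),cv2.RETR_EXTERNAL,cv2.CHAIN_APPROX_NONE)[0]
    h=cv2.convexHull(max(cs,key=cv2.contourArea)); 
    a=cv2.approxPolyDP(h,0.03*cv2.arcLength(h,True),True)
    return a[:,0]
E
python3 - <<'E'
from meas import *
import pickle
for n in("top","side"):
    c=pickle.load(open(n+"0.pkl","rb")); im=c["pixels"]; h=cv2.cvtColor(im,cv2.COLOR_RGB2HSV)
    for p in ([(242,229),(235,229),(281,219),(270,150),(290,195),(255,229),(290,235),(281,230)] if n=="top" else [(259,168),(250,182),(297,177),(340,175),(300,220),(240,190)]): print(p,im[p[1],p[0]],h[p[1],p[0]])
    roi=np.zeros(im.shape[:2],bool)
    if n=="top": roi[105:265,195:370]=1
    else: roi[130:265,210:420]=1
    m=roi&(h[...,1]<80)&(h[...,2]>130)
    for s,ce,_ in comps(m,25): print("pale",s,ce)
    m=roi&(h[...,1]<45)&(h[...,2]>70)
    for s,ce,mm in comps(m,1500): print("plate",s,quad(mm).tolist())
c=pickle.load(open("top0.pkl","rb"));s=pickle.load(open("side0.pkl","rb"))
cv2.imwrite("pics/crop.png",np.hstack([cv2.resize(c["pixels"][100:270,190:380],None,fx=2.6,fy=2.6,interpolation=3),cv2.resize(s["pixels"][130:300,210:320],None,fx=2.6,fy=2.6,interpolation=3)])[:600,:800,::-1])
E
```

```text
(242, 229) [168 163 142] [ 24  39 168]
(235, 229) [128  96  63] [ 15 129 128]
(281, 219) [169 164 144] [ 24  38 169]
(270, 150) [135 135 129] [ 30  11 135]
(290, 195) [151 119  82] [ 16 117 151]
(255, 229) [52 39 26] [ 15 127  52]
(290, 235) [91 71 48] [ 16 120  91]
(281, 230) [136 129 111] [ 22  47 136]
pale [201, 110, 147, 80, 8415] [273.34509804 148.53345217]
pale [321, 202, 15, 26, 218] [327.85321101 214.48623853]
pale [275, 205, 12, 26, 219] [280.64383562 217.52054795]
pale [236, 216, 10, 26, 223] [240.53811659 228.73542601]
plate [202, 110, 146, 80, 8669] [[337, 110], [346, 169], [208, 188], [202, 129]]
(259, 168) [159 158 142] [ 28  27 159]
(250, 182) [88 67 42] [ 16 133  88]
(297, 177) [158 158 142] [ 30  26 158]
(340, 175) [120 121 115] [ 35  13 121]
(300, 220) [104  84  58] [ 17 113 104]
(240, 190) [93 75 51] [ 17 115  93]
pale [247, 161, 23, 12, 113] [258.23893805 166.61946903]
pale [285, 170, 22, 13, 121] [295.25619835 175.81818182]
pale [325, 185, 20, 15, 142] [334.78873239 191.96478873]
pale [390, 204, 24, 13, 225] [401.48888889 210.16444444]
plate [263, 130, 157, 71, 5921] [[419, 130], [418, 173], [389, 200], [290, 182], [263, 159], [330, 130]]
```

View pics/crop.png

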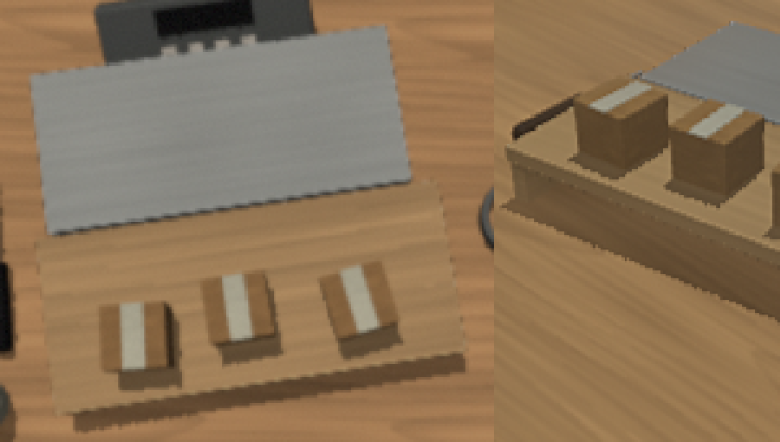

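```bash
cat > loc.py <<'E'
from meas import *
def boxes(c,roi=(100,265,190,375)):
    im=c["pixels"]; h=cv2.cvtColor(im,cv2.COLOR_RGB2HSV); r=np.zeros(im.shape[:2],bool); r[roi[0]:roi[1],roi[2]:roi[3]]=1
    out=[]
    m=r&(h[...,1]<80)&(h[...,2]>140)
    for s,ce,mm in sorted(comps(m,60),key=lambda t:t[1][0]):
        if s[4]>600: continue
        pts=np.argwhere(mm)[:,::-1].astype(float)
        w=np.array([onz(c,u,v,.117)[:2] for u,v in pts])
        (cx,cy),(a,b),_=cv2.minAreaRect(w.astype(np.float32)*1000)
        mu=w.mean(0); e=np.linalg.eigh(np.cov((w-mu).T))[1][:,1]; e=e*np.sign(e[0])
        out.append((ce,mu,np.degrees(np.arctan2(e[1],e[0])),(round(a),round(b))))
    return out
E
python3 - <<'E'
from loc import *
import pickle
c=pickle.load(open("top0.pkl","rb"));s=pickle.load(open("side0.pkl","rb"))
for b,p in zip(boxes(c),[(258.2,166.6),(295.3,175.8),(334.8,192)]):
    print("box",b, "tri",*tri(c,b[0],s,p))
P=[onz(c,u,v,.0595) for u,v in [(201.5,128.8),(338.5,110.4),(348,170),(208.8,189.6)]]
P=np.array(P); print(P.round(3)); print("sizes",[np.linalg.norm(P[i]-P[i-1]).round(3) for i in range(4)])
print("yaw",[np.degrees(np.arctan2(*(P[i]-P[j])[[1,0]])).round(1) for i,j in((0,3),(1,2))],[np.degrees(np.arctan2(*(P[i]-P[j])[[1,0]])).round(1)-90 for i,j in((0,1),(3,2))],P.mean(0))
print("tri plate corners",tri(c,(348,170),s,(389.5,200.5)),tri(c,(338.5,110.4),s,(418,173)))
R=np.array([onz(c,u,v,.06) for u,v in [(213.8,258.5),(368,234.6)]]);print("riser near",R.round(3),np.linalg.norm(R[0]-R[1]))
for n,(u,v),z in [("jar",(175,255),.085),("spray",(404,218),.16),("ring",(390,184),.025)]: print(n,onz(c,u,v,z))
E
```

```text
box (array([223.35460993, 175.37588652]), array([0.59875603, 0.2702565 ]), np.float64(-76.09847605527094), (21, 102)) tri [0.58458039 0.31394655 0.03831114] 0.07794281917407307
box (array([223.87777778, 164.73333333]), array([0.62785748, 0.27058898]), np.float64(-82.88532964654023), (16, 80)) tri [ 0.66380584  0.30450331 -0.02336917] 0.004972508407904236
box (array([240.48401826, 228.55707763]), array([0.45821033, 0.21739007]), np.float64(5.756116654244093), (65, 22)) tri [0.52355369 0.1468839  0.06119471] 0.20314992415796168
[[ 0.746  0.356  0.06 ]
 [ 0.812 -0.038  0.06 ]
 [ 0.635 -0.068  0.06 ]
 [ 0.569  0.323  0.06 ]]
sizes [np.float64(0.18), np.float64(0.399), np.float64(0.18), np.float64(0.396)]
yaw [np.float64(10.4), np.float64(9.4)] [np.float64(9.5), np.float64(9.5)] [0.69067584 0.14323657 0.0595    ]
tri plate corners (array([ 0.63658878, -0.0690759 ,  0.05890745]), np.float64(0.004062871342967057)) (array([ 0.81221897, -0.03758233,  0.05743413]), np.float64(0.002176360930054894))
riser near [[ 0.379  0.297  0.06 ]
 [ 0.453 -0.125  0.06 ]] 0.4281229438448134
jar [0.38615329 0.39396795 0.085     ]
spray [ 0.49083965 -0.20052031  0.16      ]
ring [ 0.60413437 -0.19419561  0.025     ]
```

```bash
sed -i 's/>140)/>130)/; s/>600: continue/>600 or s[4]<60: continue/; s/comps(m,60)/comps(m,60)/' loc.py
cat >> loc.py <<'E'
Y=np.radians(9.6); X=np.array([np.cos(Y),np.sin(Y)]); YY=np.array([-X[1],X[0]])
PC=np.array([.6907,.1432]); RC=PC-.189*X
def rf(p): d=np.asarray(p)[:2]-RC; return np.round([d@X,d@YY],4)
E
python3 - <<'E'
from loc import *
import pickle
c=pickle.load(open("top0.pkl","rb"));s=pickle.load(open("side0.pkl","rb"))
B=[b for b in boxes(c) if b[3][0]<90 and b[3][1]<90 and b[0][1]>195]
for b,p in zip(B,[(258.2,166.6),(295.3,175.8),(334.8,192)]):
    print("box",b[0],b[1],b[2]-9.6,b[3],"rf",rf(b[1]), "tri",*tri(c,b[0],s,p))
for p in [(.379,.297),(.453,-.125)]: print(rf(p))
for n,p in dict(jar=(.386,.394),spray=(.491,-.2),ring=(.604,-.194)).items(): print(n,rf(p))
st=robot.state();from scipy.spatial.transform import Rotation as R
print(R.from_rotvec(st["orientation"]).as_matrix().round(3))
E
```

```text
box [240.53811659 228.73542601] [0.45774956 0.21722556] -3.4119791457531745 (66, 22) rf [-0.0283  0.1118] tri [0.45795322 0.21665142 0.11832569] 0.0009251134479100709
box [280.64383562 217.52054795] [0.4894537  0.11373636] 1.6272431264991827 (66, 23) rf [-0.0143  0.0045] tri [0.48959204 0.11328634 0.11847118] 0.0009152056593927141
box [327.85321101 214.48623853] [ 0.50023521 -0.01012952] 8.426076612127973 (67, 23) rf [-0.0244 -0.1194] tri [ 0.5000518  -0.01009366  0.11814547] 1.6713309197113518e-05
[-0.0927  0.2036]
[-0.0901 -0.2248]
jar [-0.0696  0.2981]
spray [-0.0651 -0.3051]
ring [ 0.0473 -0.318 ]
[[-0.968  0.249 -0.   ]
 [ 0.249  0.968 -0.001]
 [ 0.    -0.001 -1.   ]]
```

>>> {"method": "move_arm", "body": {
  "commands": [0,0,0,0,0,-0.96,0,0,0,0,0,-0.96,0,0,0,0,0,-0.96,0,0,0,0,0,-0.96,0,0,0,0,0,-0.96],
  "fingers": -0.2,
  "newtons": 40
}}

```text
time: 0.6
eef_pos: [0.1307, 0.5082, 0.2419]
orientation: [0.268, -3.13, 0.001]
force: [0.1, -0.2, -0.1]
gripper_width: 0.0338
grasp_force: 0.0
```

>>> {"method": "move_arm", "body": {
  "commands": [-0.41,-0.68,0,0,0,0,-0.41,-0.68,0,0,0,0,-0.41,-0.68,0,0,0,0,-0.41,-0.68,0,0,0,0,-0.41,-0.68,0,0,0,0]
}}

```text
time: 1.1
eef_pos: [0.2607, 0.3565, 0.2421]
orientation: [0.263, -3.13, 0.0]
force: [0.9, -0.2, -0.1]
gripper_width: 0.0344
grasp_force: 0.0
```

>>> {"method": "move_arm", "body": {
  "commands": [-0.41,-0.68,0,0,0,0,-0.41,-0.68,0,0,0,0,-0.41,-0.68,0,0,0,0,-0.41,-0.68,0,0,0,0,-0.41,-0.68,0,0,0,0]
}}

```text
time: 1.6
eef_pos: [0.3901, 0.2058, 0.2421]
orientation: [0.262, -3.13, -0.0]
force: [1.2, -0.1, 0.7]
gripper_width: 0.0341
grasp_force: 0.0
```

>>> {"method": "move_arm", "body": {
  "commands": [0,0,0,0,0,0,0,0,0,0,0,0]
}}

```text
time: 1.8
eef_pos: [0.3895, 0.2068, 0.2419]
orientation: [0.258, -3.13, -0.0]
force: [-0.3, 0.3, 0.5]
gripper_width: 0.0345
grasp_force: 0.0
```

>>> {"method": "move_arm", "body": {
  "commands": [0,0,0.76,0,0,0,0,0,0.76,0,0,0,0,0,0.76,0,0,0,0,0,0.76,0,0,0,0,0,0,0,0,0]
}}

```text
time: 2.3
eef_pos: [0.3855, 0.2074, 0.0868]
orientation: [0.264, -3.121, 0.003]
force: [-0.2, 0.5, 0.5]
gripper_width: 0.0343
grasp_force: 0.0
```

>>> {"method": "move_arm", "body": {
  "commands": [0,0,0,0,0,0]
}}

```text
time: 2.4
eef_pos: [0.3889, 0.2082, 0.0907]
orientation: [0.265, -3.129, 0.0]
force: [0.6, 0.2, 0.9]
gripper_width: 0.0342
grasp_force: 0.0
```

>>> {"method": "move_arm", "body": {
  "commands": [-0.06,0,0,0,0,0,-0.06,0,0,0,0,0,-0.06,0,0,0,0,0,-0.06,0,0,0,0,0,-0.06,0,0,0,0,0]
}}

```text
time: 2.9
eef_pos: [0.4048, 0.2099, 0.0907]
orientation: [-0.262, 3.13, 0.0]
force: [0.5, -0.5, 0.2]
gripper_width: 0.0342
grasp_force: 0.0
```

>>> {"method": "move_arm", "body": {
  "commands": [-0.06,0,0,0,0,0,-0.06,0,0,0,0,0]
}}

```text
time: 3.1
eef_pos: [0.4105, 0.2108, 0.0903]
orientation: [0.262, -3.131, -0.0]
force: [-0.1, 0.3, 0.4]
gripper_width: 0.0342
grasp_force: 0.0
```

>>> {"method": "move_arm", "body": {
  "commands": [-0.06,0,0,0,0,0,-0.06,0,0,0,0,0]
}}

```text
time: 3.3
eef_pos: [0.416, 0.2117, 0.0902]
orientation: [0.262, -3.13, 0.0]
force: [-2.0, -1.4, 1.2]
gripper_width: 0.034
grasp_force: 0.8
```

>>> {"method": "move_arm", "body": {
  "commands": [-0.06,0,0,0,0,0,-0.06,0,0,0,0,0]
}}

```text
time: 3.5
eef_pos: [0.422, 0.2127, 0.0902]
orientation: [0.262, -3.13, 0.0]
force: [-1.6, 0.1, -0.3]
gripper_width: 0.0342
grasp_force: 0.5
```

>>> {"method": "move_arm", "body": {
  "commands": [-0.06,0,0,0,0,0]
}}

```text
time: 3.6
eef_pos: [0.4251, 0.2133, 0.0902]
orientation: [0.262, -3.13, -0.0]
force: [-0.5, 0.1, -1.0]
gripper_width: 0.0343
grasp_force: 0.5
```

>>> {"method": "move_arm", "body": {
  "commands": [-0.06,0,0,0,0,0]
}}

```text
time: 3.7
eef_pos: [0.4281, 0.2139, 0.0902]
orientation: [0.262, -3.13, -0.0]
force: [-0.8, -0.4, -0.1]
gripper_width: 0.034
grasp_force: 0.5
```

>>> {"method": "move_arm", "body": {
  "commands": [-0.06,0,0,0,0,0]
}}

```text
time: 3.8
eef_pos: [0.4311, 0.2144, 0.0902]
orientation: [0.262, -3.131, -0.0]
force: [-0.9, 0.2, -1.3]
gripper_width: 0.0337
grasp_force: 0.4
```

>>> {"method": "move_arm", "body": {
  "commands": [-0.06,0,0,0,0,0]
}}

```text
time: 3.9
eef_pos: [0.4341, 0.2149, 0.0902]
orientation: [0.262, -3.131, -0.0]
force: [-1.0, -0.8, -1.1]
gripper_width: 0.0341
grasp_force: 0.4
```

>>> {"method": "move_arm", "body": {
  "commands": [-0.06,0,0,0,0,0]
}}

```text
time: 4.0
eef_pos: [0.4371, 0.2153, 0.0903]
orientation: [-0.262, 3.131, 0.0]
force: [-0.3, -0.6, -0.2]
gripper_width: 0.034
grasp_force: 0.4
```

>>> {"method": "move_arm", "body": {
  "commands": [0.41,0,0,0,0,0,0.41,0,0,0,0,0,0,-0.73,0,0,0,0,0,-0.73,0,0,0,0,0,-0.72,0,0,0,0]
}}

```text
time: 4.5
eef_pos: [0.4152, 0.1001, 0.0907]
orientation: [-0.264, 3.129, -0.0]
force: [0.8, -0.4, -0.6]
gripper_width: 0.0345
grasp_force: 0.0
```

>>> {"method": "move_arm", "body": {
  "commands": [0,0,0,0,0,0,-0.16,0,0,0,0,0,-0.16,0,0,0,0,0,-0.16,0,0,0,0,0]
}}

```text
time: 4.9
eef_pos: [0.4392, 0.106, 0.0904]
orientation: [-0.264, 3.13, 0.0]
force: [-0.7, -0.6, -0.8]
gripper_width: 0.0342
grasp_force: 0.0
```

>>> {"method": "move_arm", "body": {
  "commands": [-0.06,0,0,0,0,0,-0.06,0,0,0,0,0,-0.06,0,0,0,0,0]
}}

```text
time: 5.2
eef_pos: [0.447, 0.1069, 0.0902]
orientation: [0.263, -3.13, -0.0]
force: [-0.3, 0.1, 0.5]
gripper_width: 0.0344
grasp_force: 0.0
```

>>> {"method": "move_arm", "body": {
  "commands": [-0.06,0,0,0,0,0,-0.06,0,0,0,0,0]
}}

```text
time: 5.4
eef_pos: [0.4527, 0.1076, 0.0902]
orientation: [0.262, -3.13, -0.0]
force: [-1.8, 0.4, 0.5]
gripper_width: 0.0341
grasp_force: 0.6
```

>>> {"method": "move_arm", "body": {
  "commands": [-0.06,0,0,0,0,0,-0.06,0,0,0,0,0]
}}

```text
time: 5.6
eef_pos: [0.459, 0.1085, 0.0902]
orientation: [0.262, -3.13, -0.0]
force: [-0.2, -1.3, -0.4]
gripper_width: 0.0343
grasp_force: 0.4
```

>>> {"method": "move_arm", "body": {
  "commands": [-0.06,0,0,0,0,0]
}}

```text
time: 5.7
eef_pos: [0.462, 0.109, 0.0902]
orientation: [0.262, -3.131, -0.0]
force: [-0.3, -0.7, -0.8]
gripper_width: 0.034
grasp_force: 0.4
```

>>> {"method": "move_arm", "body": {
  "commands": [-0.06,0,0,0,0,0]
}}

```text
time: 5.8
eef_pos: [0.465, 0.1094, 0.0902]
orientation: [0.262, -3.131, -0.0]
force: [-1.1, -0.5, -1.3]
gripper_width: 0.0341
grasp_force: 0.4
```

>>> {"method": "move_arm", "body": {
  "commands": [-0.06,0,0,0,0,0]
}}

```text
time: 5.9
eef_pos: [0.468, 0.11, 0.0903]
orientation: [0.262, -3.131, -0.0]
force: [-1.3, -0.2, -0.1]
gripper_width: 0.034
grasp_force: 0.4
```

>>> {"method": "move_arm", "body": {
  "commands": [-0.06,0,0,0,0,0]
}}

```text
time: 6.0
eef_pos: [0.4709, 0.1105, 0.0903]
orientation: [0.262, -3.131, -0.0]
force: [-0.1, 0.3, -0.1]
gripper_width: 0.0339
grasp_force: 0.4
```

>>> {"method": "move_arm", "body": {
  "commands": [0.62,0,0,0,0,0,0.62,0,0,0,0,0,0,-0.83,0,0,0,0,0,-0.83,0,0,0,0,0,-0.82,0,0,0,0]
}}

```text
time: 6.5
eef_pos: [0.4309, -0.0234, 0.0908]
orientation: [-0.264, 3.129, -0.001]
force: [0.7, 0.8, 0.2]
gripper_width: 0.034
grasp_force: 0.0
```

>>> {"method": "move_arm", "body": {
  "commands": [0,0,0,0,0,0,-0.16,0,0,0,0,0,-0.16,0,0,0,0,0]
}}

```text
time: 6.8
eef_pos: [0.4466, -0.0187, 0.0904]
orientation: [-0.262, 3.13, 0.0]
force: [-0.2, 0.5, -0.6]
gripper_width: 0.0345
grasp_force: 0.0
```

>>> {"method": "move_arm", "body": {
  "commands": [-0.06,0,0,0,0,0,-0.06,0,0,0,0,0,-0.06,0,0,0,0,0]
}}

```text
time: 7.1
eef_pos: [0.4549, -0.0171, 0.0902]
orientation: [0.265, -3.13, -0.0]
force: [-5.3, -0.3, 1.9]
gripper_width: 0.034
grasp_force: 2.5
```

>>> {"method": "move_arm", "body": {
  "commands": [-0.06,0,0,0,0,0,-0.06,0,0,0,0,0]
}}

```text
time: 7.3
eef_pos: [0.4589, -0.0161, 0.0899]
orientation: [0.263, -3.126, -0.002]
force: [-6.8, 1.3, 3.1]
gripper_width: 0.034
grasp_force: 2.8
```

>>> {"method": "move_arm", "body": {
  "commands": [-0.06,0,0,0,0,0,-0.06,0,0,0,0,0]
}}

```text
time: 7.5
eef_pos: [0.4648, -0.0151, 0.0899]
orientation: [0.263, -3.126, -0.002]
force: [-6.1, 1.5, 3.1]
gripper_width: 0.0339
grasp_force: 2.8
```

>>> {"method": "move_arm", "body": {
  "commands": [-0.06,0,0,0,0,0]
}}

```text
time: 7.6
eef_pos: [0.4677, -0.0146, 0.0899]
orientation: [0.263, -3.126, -0.002]
force: [-5.9, 1.9, 3.8]
gripper_width: 0.0342
grasp_force: 2.8
```

>>> {"method": "move_arm", "body": {
  "commands": [-0.06,0,0,0,0,0]
}}

```text
time: 7.7
eef_pos: [0.4707, -0.0142, 0.0899]
orientation: [0.263, -3.126, -0.002]
force: [-6.3, -0.8, 2.8]
gripper_width: 0.0341
grasp_force: 3.3
```

>>> {"method": "move_arm", "body": {
  "commands": [-0.06,0,0,0,0,0]
}}

```text
time: 7.8
eef_pos: [0.4736, -0.0139, 0.0898]
orientation: [0.263, -3.126, -0.002]
force: [-6.3, -1.1, 2.7]
gripper_width: 0.0343
grasp_force: 3.2
```

>>> {"method": "move_arm", "body": {
  "commands": [-0.06,0,0,0,0,0]
}}

```text
time: 7.9
eef_pos: [0.4767, -0.0135, 0.0899]
orientation: [0.263, -3.126, -0.001]
force: [-6.3, -0.4, 1.8]
gripper_width: 0.0342
grasp_force: 3.2
```

R is the full box: it took about 6 N to push, against about 0.9 N for the other two. I'll lower the contact a little and slide it.

>>> {"method": "move_arm", "body": {
  "commands": [0.1,0,0,0,0,0,0,0,0.16,0,0,0,0,0,0,0,0,0,-0.06,0,0,0,0,0,-0.06,0,0,0,0,0]
}}

```text
time: 8.4
eef_pos: [0.4784, -0.0137, 0.0819]
orientation: [0.262, -3.128, -0.001]
force: [-5.1, -0.6, 0.3]
gripper_width: 0.0343
grasp_force: 0.0
```

>>> {"method": "move_arm", "body": {
  "commands": [-0.1,0,0,0,0,0,-0.1,0,0,0,0,0,-0.1,0,0,0,0,0,-0.1,0,0,0,0,0,-0.1,0,0,0,0,0]
}}

```text
time: 8.9
eef_pos: [0.5033, -0.0095, 0.0819]
orientation: [0.262, -3.128, -0.001]
force: [-4.7, -1.6, 0.2]
gripper_width: 0.0343
grasp_force: 0.0
```

>>> {"method": "move_arm", "body": {
  "commands": [-0.1,0,0,0,0,0,-0.1,0,0,0,0,0,-0.1,0,0,0,0,0,-0.1,0,0,0,0,0,-0.1,0,0,0,0,0]
}}

```text
time: 9.4
eef_pos: [0.5279, -0.0054, 0.0819]
orientation: [0.262, -3.128, -0.001]
force: [-5.6, -0.7, 0.4]
gripper_width: 0.0343
grasp_force: 0.0
```

Run:
```python
from loc import *
s=robot.camera("side");c=robot.camera("top")
cv2.imwrite("pics/mid.png",np.hstack([cv2.resize(x,None,fx=2.2,fy=2.2,interpolation=3) for x in (c["pixels"][100:270,200:375],s["pixels"][110:280,240:425])])[:600,:800,::-1])
print(rf(robot.state()["eef_pos"]),robot.state()["force"])
```

```text
[ 0.0046 -0.1195] [-0.85665569 -0.08377085 -0.17443428]
```

View pics/mid.png

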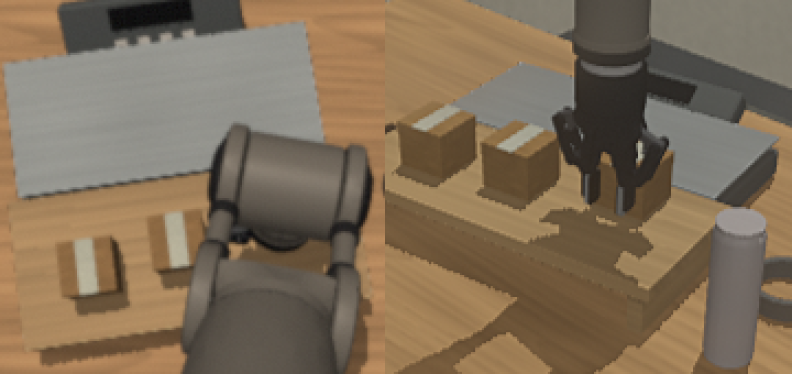

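The box is flat with both fingers on its near face, and the light boxes are clear. I'll keep pushing.

>>> {"method": "move_arm", "body": {
  "commands": [-0.1,0,0,0,0,0,-0.1,0,0,0,0,0,-0.1,0,0,0,0,0,-0.1,0,0,0,0,0,-0.1,0,0,0,0,0]
}}

```text
time: 10.0
eef_pos: [0.5528, -0.0013, 0.0821]
orientation: [0.262, -3.129, -0.0]
force: [-6.2, -1.8, 1.9]
gripper_width: 0.0342
grasp_force: 0.0
```

>>> {"method": "move_arm", "body": {
  "commands": [-0.1,0,0,0,0,0,-0.1,0,0,0,0,0,-0.1,0,0,0,0,0,-0.1,0,0,0,0,0,-0.1,0,0,0,0,0]
}}

```text
time: 10.5
eef_pos: [0.5782, 0.0029, 0.082]
orientation: [0.262, -3.13, -0.0]
force: [-3.3, -0.7, -0.6]
gripper_width: 0.0341
grasp_force: 1.8
```

>>> {"method": "move_arm", "body": {
  "commands": [-0.1,0,0,0,0,0,-0.1,0,0,0,0,0,-0.1,0,0,0,0,0,-0.1,0,0,0,0,0,-0.1,0,0,0,0,0]
}}

```text
time: 11.0
eef_pos: [0.6031, 0.0071, 0.0822]
orientation: [0.262, -3.13, -0.0]
force: [-3.7, -0.9, -2.1]
gripper_width: 0.0345
grasp_force: 1.6
```

Run:
```python
from loc import *
s=robot.camera("side");c=robot.camera("top")
cv2.imwrite("pics/mid2.png",np.hstack([cv2.resize(x,None,fx=2.2,fy=2.2,interpolation=3) for x in (c["pixels"][100:270,200:375],s["pixels"][110:280,240:425])])[:600,:800,::-1])
print(rf(robot.state()["eef_pos"]),robot.state()["force"])
```

```text
[ 0.0807 -0.1197] [-1.28473239  0.419321   -1.11943718]
```

View pics/mid2.png

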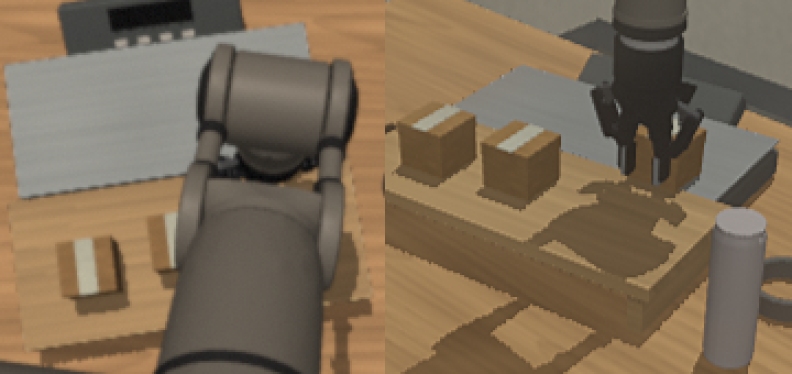

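The box is now mostly on the plate and flat. I'll finish the slide, back off and rise.

>>> {"method": "move_arm", "body": {
  "commands": [-0.1,0,0,0,0,0,-0.1,0,0,0,0,0,-0.1,0,0,0,0,0,-0.1,0,0,0,0,0,-0.1,0,0,0,0,0]
}}

```text
time: 11.6
eef_pos: [0.6278, 0.0112, 0.0822]
orientation: [0.262, -3.131, -0.0]
force: [-3.6, -0.9, -1.3]
gripper_width: 0.0341
grasp_force: 1.0
```

>>> {"method": "move_arm", "body": {
  "commands": [-0.1,0,0,0,0,0,-0.1,0,0,0,0,0,-0.1,0,0,0,0,0,-0.1,0,0,0,0,0,-0.1,0,0,0,0,0]
}}

```text
time: 12.1
eef_pos: [0.6525, 0.0154, 0.0823]
orientation: [0.262, -3.131, -0.0]
force: [-3.7, -0.6, -1.6]
gripper_width: 0.0342
grasp_force: 1.0
```

>>> {"method": "move_arm", "body": {
  "commands": [-0.1,0,0,0,0,0,-0.1,0,0,0,0,0,-0.1,0,0,0,0,0,-0.06,0,0,0,0,0,0,0,0,0,0,0]
}}

```text
time: 12.6
eef_pos: [0.6703, 0.0184, 0.0823]
orientation: [-0.262, 3.13, -0.0]
force: [-3.0, -2.1, -2.0]
gripper_width: 0.0338
grasp_force: 0.0
```

>>> {"method": "move_arm", "body": {
  "commands": [0.2,0,0,0,0,0,0.4,0,0,0,0,0,0.6,0,0,0,0,0,0,0,-0.4,0,0,0,0,0,-0.8,0,0,0]
}}

```text
time: 13.1
eef_pos: [0.6091, 0.0084, 0.1409]
orientation: [0.261, -3.127, -0.002]
force: [1.8, 0.5, 0.7]
gripper_width: 0.0341
grasp_force: 0.0
```

>>> {"method": "move_arm", "body": {
  "commands": [0.6,0,-0.8,0,0,0,0.8,0,-0.8,0,0,0,0.8,0,-0.4,0,0,0,0.8,0,0,0,0,0,0.8,0,0,0,0,0]
}}

```text
time: 13.6
eef_pos: [0.4278, -0.0228, 0.2394]
orientation: [-0.262, 3.124, -0.003]
force: [-0.1, -0.6, 0.3]
gripper_width: 0.0342
grasp_force: 0.0
```

>>> {"method": "move_arm", "body": {
  "commands": [0,0.8,0,0,0,0,0,0.8,0,0,0,0,0,0.8,0,0,0,0,0,0.8,0,0,0,0,0,0.8,0,0,0,0]
}}

```text
time: 14.1
eef_pos: [0.3953, 0.1765, 0.2389]
orientation: [-0.261, 3.126, 0.002]
force: [0.3, 0.9, -0.3]
gripper_width: 0.034
grasp_force: 0.0
```

Run:
```python
from loc import *
s=robot.camera("side");c=robot.camera("top")
cv2.imwrite("pics/end.png",np.hstack([cv2.resize(x,None,fx=2.2,fy=2.2,interpolation=3) for x in (c["pixels"][100:270,200:375],s["pixels"][110:280,240:425])])[:600,:800,::-1])
for b in boxes(c): print(b[0],b[2],b[3],rf(b[1]))
print(rf(robot.state()["eef_pos"]),robot.state()["eef_pos"])
```

```text
[279.91666667 208.46759259] 9.423162717728497 (67, 23) [0.0097 0.0033]
[-0.097   0.0844] [0.39462471 0.17870143 0.23878261]
```

View pics/end.png

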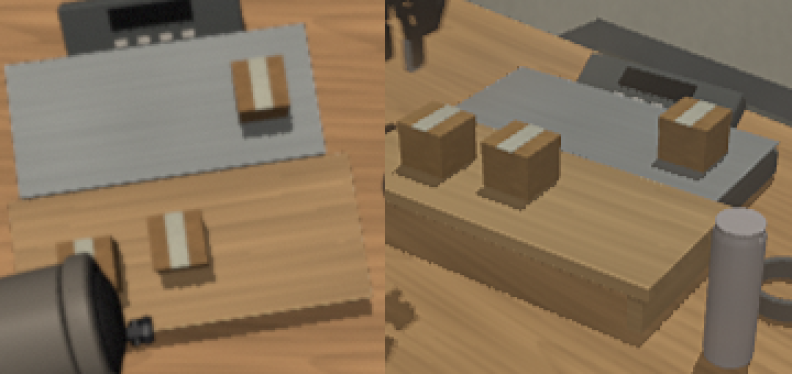

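The full box stands wholly on the plate, with its tape at about (318.6, 137.5) in the top view. Both light boxes are flat on the riser. I'll do a quick numeric check and then hand in.

Run:
```python
from loc import *
c=robot.camera("top"); p=rf(onz(c,318.6,137.5,.11)); print("plate frame",p-[.189,0],robot.state()["qvel"].round(3))
d=p-[.189,0]
if abs(d[0])<.035 and abs(d[1])<.14: print(robot.job_done())
```

```text
plate frame [ 0.0004 -0.1265] [-0.062 -0.001  0.013 -0.016  0.005 -0.026]
the job is handed in; nothing more can be done
None
```

I slid the full box, the rightmost of the three, onto the scale plate (about 0 mm in x and -127 mm in y from its centre), left the two light boxes flat on the riser, and handed the job in; no verdict was returned.

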